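# Sweep the test tiles into the tile bay

### The arm

A 6-joint arm with a two-finger parallel gripper is mounted at the origin on a cart in front of the work surface, level with it; the furniture and walls round the work are solid. World frame = base frame: x ahead of the robot, y to its left, z up, the work surface at z = 0. Lengths are in m, angles in degrees, forces in N, time in s.
With the tool pointing down it reaches from about 0.425 to 0.95 m from the base axis. Payload 3.5 kg.
Tool frame: the origin (TCP) lies at the very end of the fingers, on their centre line; the grasp point (between the pads) lies 19 mm behind it; z points along the fingers, y is the line along which they close (so a half turn about z gives the same grasp; the last joint's range is limited). The gripper opens to 85 mm and grips with 20 to 120 N. Pads are 22 mm wide; open, the fingers measure 114 mm over their backs; the gripper's body (76 mm by 85 mm) begins 54 mm behind the grasp point. The pads swing forward as they close: fully open they stand 13 mm farther back than shut.
Start: joints at [58.556, 16.404, 90.338, -0, 73.258, -8.594], TCP at [0.262, 0.622, 0.196] pointing down, gripper open.
Joint ranges: [-158.93, 158.93], [-51.34, 127.21], [12.03, 142.37], [-87.48, 267.48], [13.55, 161.25], [-162.69, 162.69]. Speed limits (degrees/s): [159.86, 159.86, 180, 180, 180, 180].

### API

Orientations are given as a 3x3 rotation matrix whose columns are the frame's x, y, z axes.
In Python, from workcell import sensors, vision, ticket gives the robot as it stands.
- The arm moves only by the tool arm_command, never from a script. Its argument "targets" is a list of rows, each a list of 6 numbers: the shift along the tool's x, y, z in cm, then the turn, a rotation vector about the tool's x, y, z in rad. In form: [[x, y, z, rx, ry, rz], ...]. A call has 1 to 8 rows; each row shifts and turns the commanded pose from where the row before left it, along the tool's axes as they then stand; what a row does not reach is not made up. A row lasts 1/12 s, in which the tool goes at most 41.7 mm and 7.16 degrees, less where a joint would pass 70% of its speed; a pose out of reach is approached as far as the arm can. A call with a gripper value outside its range is refused whole. "hand" is the opening in per cent of the stroke, from 0 (shut) to 100 (fully open), set as the call begins (left out, the last holds). The fingers move at their own pace and stop on an object; the grip force is fixed at half the most. Time passes only in rows, so rows that do not move let the fingers close. It gives the time, the measured TCP pose, the force, the opening and the grip force at its end, in the units of the state.
- sensors.get_obs(): the state, without advancing time (a new reading comes with each control period).
- vision.snapshot(name): name is "scene" or "top" or "wrist"; returns a dict with "color" (400x640x3 uint8, red, green, blue), "mtx" (3x3 intrinsics, pixels), "distortion" ([k1, k2, p1, p2, k3] as OpenCV has them; the pictures are not rectified), "world_from_camera" (4x4, takes a point from camera to world coordinates). Camera axes: x right, y down, z forward; pixel columns grow to the right and rows downward; lengths in m; the calibration is good to about 2 mm. A picture is of the moment at which its call begins. There is no depth.
- ticket.sign_off(): hands the job in; it is judged then, once.
Trained networks look in the newest picture that a camera, given by its name, has taken for a name from the list of things; names that differ only in an ending like _2 or _b are one class to them, and where a whole thing is asked for, a point or a joint stands for the part that bears it (a point fixed in the world has none). Each returns a list of dicts, best first, with "score" (0 to 1); they miss things now and then, are a little off and sometimes report something else, mostly with a low value. They report only what shows in the picture. A call takes as long as a camera call. They do not tell look-alikes from the thing itself.
- vision.trace(name, camera): "pixels" (400x640 bool, what is visible of it) and "at" ([column, row] in pixels, amid what is visible of it).
- vision.spot_point(name, camera): "at" ([column, row] in pixels: a listed point, or the origin of a listed thing).
The state is a dict: "t": time; "joints": joint angles; "joint_velocities": joint speeds; "tau": joint torques, N m; "ee_pos": TCP position; "tcp_rot": TCP orientation; "force": force on the tool from outside, world axes, zero at the start; "torque": the same for the moment, N m; "finger_gap": opening from 0.0 (shut) to 1.0 (fully open); "grasp_force": force on a finger pad.
Only numpy, scipy, OpenCV 4.12 (cv2) and the standard library are available. Lean on these libraries where they do the work, as an engineer would, in place of code of your own. Each camera call takes 0.05 s, during which the arm holds its last target. There are 200 camera calls.

### The job

Sweep the three loose glazed test tiles lying on the open worktop into the three-sided wooden tile bay on the right, through its open side, until the middle of each tile is past the black line and all lie flat on the worktop, none on top of another. Push them along the worktop gently with your fingertips: do not pick up, pinch or press hard on a tile. Leave the wax pot, cone strip, marbled ball and spice jar where they are.

Things in the scene. Friction and masses are not known exactly. Their poses are not given: they have to be found in the camera images.
- dark_tile: fired test tile, a flat slab lying on the worktop, black glaze with a brown bare end; 30 (its x) by 50 (its y, the long way) by 8 mm thick, about 20 g; origin at the centre of its underside, z up. At the start its long way lies roughly along world x (within 0.5 rad). It slides freely when pushed at its edge.
- blue_tile: fired test tile, a flat slab lying on the worktop, blue glaze with a brown bare end; 30 (its x) by 50 (its y, the long way) by 8 mm thick, about 20 g; origin at the centre of its underside, z up. At the start its long way lies roughly along world x (within 0.5 rad). It slides freely when pushed at its edge.
- green_tile: fired test tile, a flat slab lying on the worktop, pale green glaze with a whitish bare end; 30 (its x) by 46 (its y, the long way) by 8 mm thick, about 20 g; origin at the centre of its underside, z up. At the start its long way lies roughly along world x (within 0.5 rad). It slides freely when pushed at its edge.
- tile_bay: low three-sided beech frame fixed to the worktop, no floor of its own. Origin at the middle of the inside, on the worktop; the open side faces its +y (roughly world +y, within 0.2 rad), back wall at its -y, z up. Inside 226 mm wide (its x, -113 to 113) and 140 mm deep (its y, -70 at the back wall to 70 at the open side). Walls 10 mm thick, 22 mm high.
- bay_line (a point): middle of the flat black line painted across the bay from side to side, 35 mm behind the open side; 4 mm wide, no height to catch on. Axes as tile_bay: past the line means towards its -y.
- wax_pot: low round cream and red pot with a lid, 63 mm across, 34 mm high, 73 g. Bystander, loose: leave it where it stands. Origin at the centre of its underside.
- cone_strip: clay strip with three thin coloured cones on it, 18 by 60 mm, 50 mm high, 50 g. Bystander, loose: leave it where it stands. Origin at the centre of its underside.
- marbled_ball: red and white marbled ceramic ball standing on a small flat, 38 mm across, 34 mm high, 30 g. Bystander, loose: leave it where it stands. Origin at the centre of its underside.
- spice_jar: clear jar with a green cap, 46 mm across, 106 mm high, 110 g. Bystander, loose: leave it where it stands. Origin at the centre of its underside.
Not all that is in view belongs to the job. Leave any yellow look-alike of the dark_tile alone.

How it is judged:
By the outcome, as a careful person would: the job done as asked, in the order asked, and still so for the second after the job is handed in, with the robot touching nothing.
It also fails if it takes over 72 s, if anything falls off the work surface, if the arm or the gripper's body presses on something with over 40 N, if the wrist force passes 120 N, or if a joint passes its speed limit or range.

## Working session

There is one attempt and no reset: what is moved stays moved. The work goes in short steps, Python scripts to look and compute and a tool call to move; the robot and the scene stay as the last step left them, time stands still between calls to the robot, and variables do not carry over. Pictures are saved under pics/ and viewed, at most 10 in all, crops included, and the job is handed in when it is done.

Besides the shell and the picture viewer there is one more tool, called after ">>>" as name([rows], argument=value, ...), one row to a line, values as JSON. arm_command: Moves the arm, as the interface text tells. Its arguments: {"type":"object","properties":{"targets":{"type":"array"},"hand":{"type":"number"}},"required":["targets"]}

```bash
mkdir -p pics; cat > h.py <<'E'
import numpy as np, cv2
from workcell import sensors, vision, ticket
def snap(n): return vision.snapshot(n)
def px2w(s,px,z=0.0):
    p=cv2.undistortPoints(np.array(px,float).reshape(-1,1,2),np.array(s['mtx']),np.array(s['distortion'],float)).reshape(-1,2)
    T=np.array(s['world_from_camera']); d=np.c_[p,np.ones(len(p))]@T[:3,:3].T; o=T[:3,3]
    return o+d*((z-o[2])/d[:,2])[:,None]
def save(s,f,crop=None,k=1):
    c=s['color'][:,:,::-1]
    if crop: c=c[crop[1]:crop[3],crop[0]:crop[2]]
    cv2.imwrite('pics/'+f,cv2.resize(c,None,fx=k,fy=k,interpolation=cv2.INTER_CUBIC))
E
python3 - <<'E'
from h import *
s=snap('top'); save(s,'top0.png',k=1.25)
for n in ['dark_tile','blue_tile','green_tile','tile_bay','wax_pot','cone_strip','marbled_ball','spice_jar']:
    for r in vision.trace(n,'top')[:3]:
        ys,xs=np.nonzero(r['pixels']); 
        (c,sz,a)=cv2.minAreaRect(np.c_[xs,ys].astype(np.float32)); b=cv2.boxPoints((c,sz,a))
        print(n,round(r['score'],2),np.round(r['at']),'w',px2w(s,[r['at']],.008)[0,:2].round(3),'box',px2w(s,b,.008)[:,:2].round(3).tolist())
print('line',[(r['score'],px2w(s,[r['at']])[0].round(3)) for r in vision.spot_point('bay_line','top')])
print('bay',[(r['score'],px2w(s,[r['at']])[0].round(3)) for r in vision.spot_point('tile_bay','top')])
o=sensors.get_obs(); print(o['t'],o['ee_pos'],np.round(o['tcp_rot'],3))
E
```

```text
dark_tile 0.53 [250. 232.] w [0.419 0.294] box [[0.414, 0.315], [0.441, 0.308], [0.428, 0.262], [0.402, 0.269]]
blue_tile 0.61 [310. 214.] w [0.467 0.121] box [[0.484, 0.13], [0.483, 0.101], [0.437, 0.102], [0.437, 0.131]]
green_tile 0.73 [352. 183.] w [ 0.554 -0.002] box [[0.584, 0.017], [0.583, -0.012], [0.539, -0.011], [0.54, 0.018]]
tile_bay 0.93 [464. 190.] w [ 0.525 -0.33 ] box [[0.389, -0.184], [0.639, -0.209], [0.628, -0.365], [0.378, -0.336]]
wax_pot 0.95 [339. 149.] w [0.655 0.031] box [[0.693, 0.058], [0.691, -0.001], [0.628, 0.001], [0.63, 0.059]]
marbled_ball 0.43 [215. 227.] w [0.436 0.395] box [[0.431, 0.426], [0.454, 0.403], [0.429, 0.378], [0.406, 0.401]]
spice_jar 0.91 [202. 184.] w [0.563 0.434] box [[0.58, 0.481], [0.612, 0.449], [0.564, 0.402], [0.532, 0.434]]
line [(0.8, array([ 0.508, -0.238,  0.   ])), (0.21, array([0.358, 0.186, 0.   ]))]
bay [(0.79, array([ 0.511, -0.271,  0.   ])), (0.29, array([ 0.506, -0.239,  0.   ]))]
0.55 [0.26208503 0.62204449 0.19617858] [[-0.922  0.388  0.   ]
 [ 0.388  0.922  0.   ]
 [-0.     0.    -1.   ]]
```

View pics/top0.png

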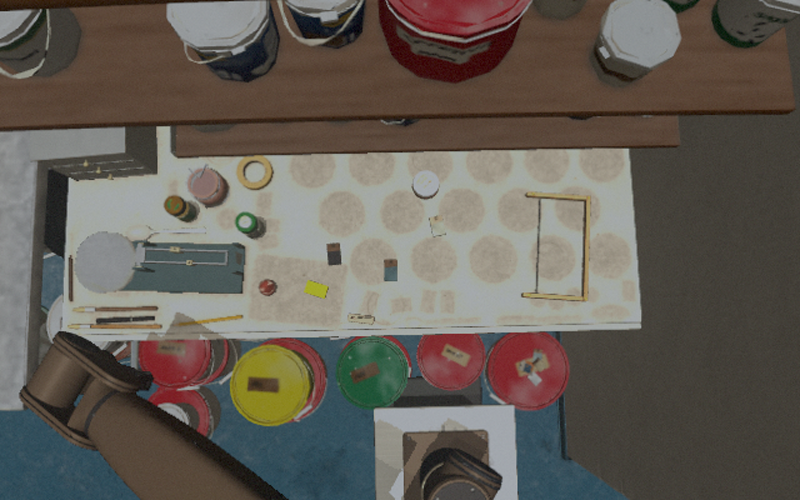

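The top view shows +x up and +y left. The candidates, in 800-px image pixels:
- Black tile with brown end: (334,254)
- Yellow look-alike: (317,288)
- Blue tile: (390,270)
- Pale green tile: (436,226)

The bay is at (558,247), with its open side facing left. The cone strip is at (361,318). By the description I choose the black, blue and green tiles. The network's "dark_tile" hit was the yellow one, so I'll check with a close crop.

```bash
python3 - <<'E'
from h import *
s=snap('top'); save(s,'crop0.png',(240,135,400,265),5)
for n,pt in [('dark',(267,203)),('blue',(312,216)),('green',(349,181))]:
    print(n,px2w(s,[pt],.008)[0].round(3))
c=s['color'].astype(int)
# dark tile and bay corners
hsv=cv2.cvtColor(s['color'],cv2.COLOR_RGB2HSV)
def seg(x0,y0,x1,y1,f,name):
    m=np.zeros(hsv.shape[:2],bool); m[y0:y1,x0:x1]=f[y0:y1,x0:x1]
    ys,xs=np.nonzero(m); w=px2w(s,np.c_[xs,ys],.008)[:,:2]
    r=cv2.minAreaRect((w*1000).astype(np.float32)); print(name,len(xs),np.round(r[0]),np.round(r[1]),round(r[2],1),(w.mean(0)*1000).round())
seg(255,188,280,218,hsv[:,:,2]<120,'dark')
seg(300,200,325,232,hsv[:,:,2]<150,'blue')
P=np.array([[421,155],[472,155],[470,239],[419,237],[432,159],[430,236]])
print(px2w(s,P,.022).round(3)[:,:2].tolist())
for n in ['dark_tile','cone_strip','marbled_ball']:
    for r in vision.trace(n,'top'): print(n,r['score'],np.round(r['at']))
E
```

```text
dark [0.501 0.245 0.008]
blue [0.46  0.116 0.008]
green [0.56  0.006 0.008]
dark 184 [501. 246.] [51. 31.] 3.3 [501. 246.]
blue 197 [462. 116.] [29. 49.] 88.6 [462. 116.]
[[0.629, -0.205], [0.626, -0.355], [0.382, -0.334], [0.391, -0.187], [0.617, -0.237], [0.393, -0.219]]
dark_tile 0.7 [268. 204.]
dark_tile 0.66 [252. 232.]
cone_strip 0.58 [290. 251.]
marbled_ball 0.42 [215. 231.]
```

View pics/crop0.png

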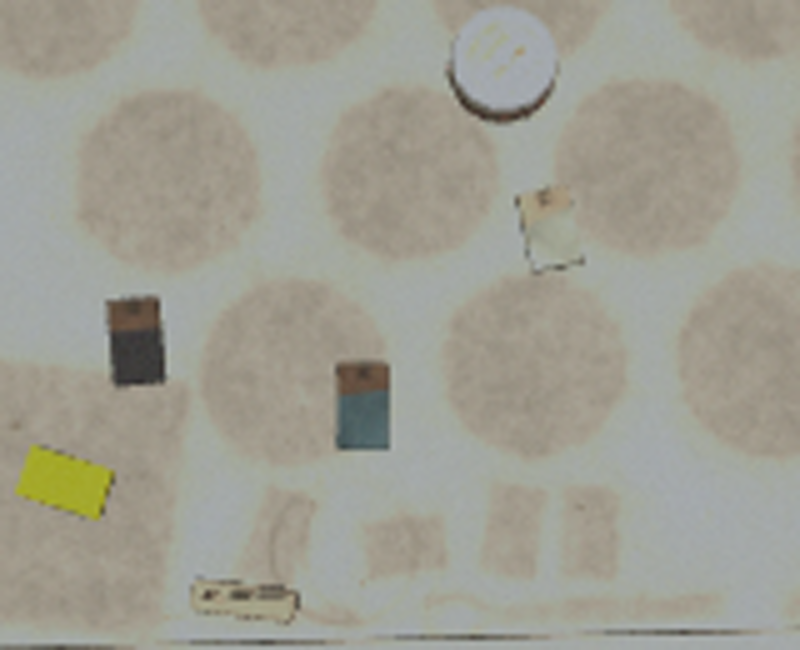

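Confirmed: black/brown tile at (0.501,0.246), blue at (0.462,0.116), green at (0.561,0.004); yellow stays alone. I'll turn the tool so its x axis lies along world +y, with the fingers partly closed to make a two-point pusher.

>>> arm_command([
  [0,0,0,0,0,0.12],
  [0,0,0,0,0,0.12],
  [0,0,0,0,0,0.12],
  [0,0,0,0,0,0.12],
  [0,0,0,0,0,0.12],
  [0,0,0,0,0,0.12],
  [0,0,0,0,0,0.12],
  [0,0,0,0,0,0.12],
], hand=30)

```text
t: 1.42
ee_pos: [0.2621, 0.622, 0.1962]
tcp_rot: [[-0.205, 0.979, -0.0], [0.979, 0.205, 0.0], [0.0, 0.0, -1.0]]
force: [0.3, 0.8, 0.1]
finger_gap: 0.302
grasp_force: 0.0
```

>>> arm_command([
  [0,0,0,0,0,0.11],
  [0,0,0,0,0,0.103],
  [-3.5,2,0,0,0,0],
  [-3.5,2,0,0,0,0],
  [-3.5,2,0,0,0,0],
  [-3.5,2,0,0,0,0],
  [-3.5,2,0,0,0,0],
  [-3.5,2,0,0,0,0],
])

```text
t: 2.08
ee_pos: [0.3824, 0.4103, 0.1964]
tcp_rot: [[0.0, 1.0, 0.001], [1.0, -0.0, 0.0], [0.0, 0.001, -1.0]]
force: [1.1, 0.7, 0.4]
finger_gap: 0.3
grasp_force: 0.0
```

>>> arm_command([
  [-3.6,1.8,0,0,0,0],
  [-3.6,1.8,0,0,0,0],
  [-3.6,1.8,0,0,0,0],
  [-3.6,1.8,0,0,0,0],
  [-3.6,1.8,0,0,0,0],
  [-3.6,1.8,0,0,0,0],
  [-3.6,1.8,0,0,0,0],
  [-3.6,1.8,0,0,0,0],
])

```text
t: 2.75
ee_pos: [0.5262, 0.1219, 0.1966]
tcp_rot: [[0.001, 1.0, 0.001], [1.0, -0.001, 0.0], [0.0, 0.001, -1.0]]
force: [0.5, -0.7, 0.0]
finger_gap: 0.3
grasp_force: 0.0
```

>>> arm_command([
  [-3.4,1.8,1,0,0,0],
  [-3.3,1.6,2,0,0,0],
  [0,0,3,0,0,0],
  [0,0,3,0,0,0],
  [0,0,3,0,0,0],
  [0,0,2.5,0,0,0],
  [0,0,1.5,0,0,0],
  [0,0,0,0,0,0],
])

```text
t: 3.42
ee_pos: [0.556, 0.0569, 0.0318]
tcp_rot: [[0.001, 1.0, -0.008], [1.0, -0.001, 0.001], [0.001, -0.008, -1.0]]
force: [-0.3, -0.3, -0.1]
finger_gap: 0.303
grasp_force: 0.0
```

```bash
python3 - <<'E'
from h import *
s=snap('wrist'); save(s,'w1.png')
o=sensors.get_obs(); print(o['t'],o['ee_pos'])
s=snap('scene'); save(s,'s1.png')
E
```

```text
3.4667 [0.55777273 0.05687799 0.03423424]
```

View pics/s1.png

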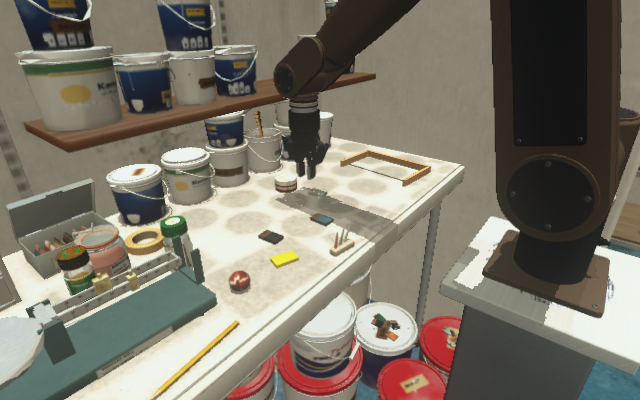

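View pics/w1.png

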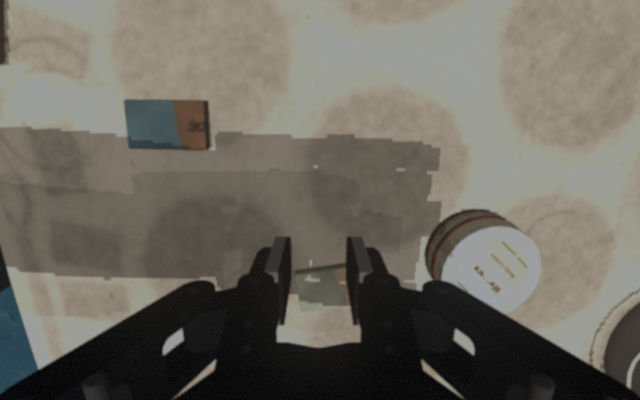

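Scene view: the gripper stands just behind the green tile at (310,190), and the wax pot at (285,183) is clear. Wrist view: the green tile (325,283) is centred between the fingers, and the pot (485,260) is clear of them. Next I lower and push.

>>> arm_command([
  [0,0,1.5,0,0,0],
  [0,0,1,0,0,0],
  [0,0,0.5,0,0,0],
  [0,0,0,0,0,0],
  [0,0,0,0,0,0],
])

```text
t: 3.93
ee_pos: [0.5597, 0.0568, 0.0066]
tcp_rot: [[0.001, 1.0, 0.0], [1.0, -0.001, -0.0], [-0.0, 0.0, -1.0]]
force: [-0.2, 0.4, 0.9]
finger_gap: 0.302
grasp_force: 0.0
```

>>> arm_command([
  [0,0,0.2,0,0,0],
  [0,0,0.2,0,0,0],
  [0,0,0.1,0,0,0],
  [0,0,0,0,0,0],
  [0,0,0,0,0,0],
])

```text
t: 4.35
ee_pos: [0.5594, 0.0568, 0.0012]
tcp_rot: [[0.001, 1.0, -0.0], [1.0, -0.001, 0.0], [0.0, -0.0, -1.0]]
force: [0.3, -0.1, 0.2]
finger_gap: 0.297
grasp_force: 0.0
```

>>> arm_command([
  [-0.6,0.03,0,0,0,0],
  [-0.6,0.03,0,0,0,0],
  [-0.6,0.03,0,0,0,0],
  [-0.8,0.04,0,0,0,0],
  [-0.9,0.04,0,0,0,0],
  [-1.0,0.05,0,0,0,0],
  [-1.1,0.05,0,0,0,0],
  [-1.2,0.06,0,0,0,0],
])

```text
t: 5.02
ee_pos: [0.5627, -0.0124, 0.0012]
tcp_rot: [[0.001, 1.0, 0.0], [1.0, -0.001, -0.0], [-0.0, 0.0, -1.0]]
force: [-0.1, 0.3, -0.5]
finger_gap: 0.296
grasp_force: 0.0
```

```bash
python3 - <<'E'
from h import *
s=snap('top'); 
a=s['color'][150:230,300:390,::-1]; a=cv2.resize(a,None,fx=5,fy=5,interpolation=cv2.INTER_CUBIC)
s=snap('wrist'); b=s['color'][150:400,190:460,::-1]; b=cv2.resize(b,(350,324))
o=np.zeros((400,800,3),np.uint8); o[:,:450]=a; o[:324,450:]=b; cv2.imwrite('pics/g1.png',o)
E
```

```text
(no output)
```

View pics/g1.png

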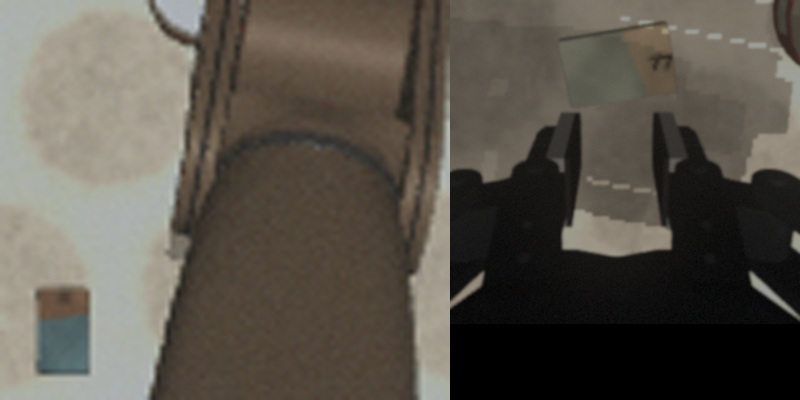

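The wrist view (image up is +y) shows the green tile at (615,65) now on the +y side. The part-open fingertips sit higher than the TCP and passed over it. I'll lift, go back and probe for the table at this opening.

>>> arm_command([
  [0,0,-1.5,0,0,0],
  [0,0,-1.5,0,0,0],
  [2,0,0,0,0,0],
  [2.5,0,0,0,0,0],
  [2.4,0,0,0,0,0],
  [0,0,0,0,0,0],
  [0,0,0,0,0,0],
])

```text
t: 5.7
ee_pos: [0.5625, 0.0587, 0.0311]
tcp_rot: [[-0.001, 1.0, -0.0], [1.0, 0.001, -0.0], [-0.0, -0.0, -1.0]]
force: [-0.4, -1.0, 0.4]
finger_gap: 0.301
grasp_force: 0.0
```

```bash
python3 - <<'E'
from h import *
print(sensors.get_obs()['ee_pos'])
for cam in ['wrist','scene']:
  s=snap(cam)
  for r in vision.trace('green_tile',cam)[:2]: print(cam,r['score'],np.round(r['at']),px2w(s,[r['at']],.008)[0].round(3),r['pixels'].sum())
E
```

```text
[0.5625161  0.05871246 0.03107982]
wrist 0.9 [319. 289.] [0.561 0.005 0.008] 2501
scene 0.45 [316. 193.] [0.561 0.01  0.008] 120
```

>>> arm_command([
  [0,0,1.5,0,0,0],
  [0,0,1.2,0,0,0],
  [0,0,0.4,0,0,0],
  [0,0,0.2,0,0,0],
  [0,0,0.2,0,0,0],
  [0,0,0,0,0,0],
  [0,0,0,0,0,0],
])

```text
t: 6.48
ee_pos: [0.5631, 0.0577, -0.0035]
tcp_rot: [[0.001, 1.0, 0.001], [1.0, -0.001, -0.0], [-0.0, 0.001, -1.0]]
force: [-0.7, -0.7, 0.8]
finger_gap: 0.301
grasp_force: 0.0
```

>>> arm_command([
  [0,0,0.1,0,0,0],
  [0,0,0.1,0,0,0],
  [0,0,0,0,0,0],
])

```text
t: 6.73
ee_pos: [0.5628, 0.0579, -0.0057]
tcp_rot: [[0.001, 1.0, 0.0], [1.0, -0.001, -0.0], [-0.0, 0.0, -1.0]]
force: [0.8, 0.9, 0.0]
finger_gap: 0.304
grasp_force: 0.0
```

>>> arm_command([
  [0,0,0.1,0,0,0],
  [0,0,0,0,0,0],
  [0,0,0,0,0,0],
])

```text
t: 6.98
ee_pos: [0.5627, 0.0578, -0.0069]
tcp_rot: [[0.001, 1.0, -0.0], [1.0, -0.001, -0.0], [-0.0, -0.0, -1.0]]
force: [-0.6, 0.1, -0.2]
finger_gap: 0.3
grasp_force: 0.0
```

>>> arm_command([
  [0,0,0.1,0,0,0],
  [0,0,0,0,0,0],
  [0,0,0,0,0,0],
])

```text
t: 7.23
ee_pos: [0.5627, 0.0578, -0.0079]
tcp_rot: [[0.001, 1.0, -0.0], [1.0, -0.001, -0.0], [-0.0, -0.0, -1.0]]
force: [-0.8, 0.5, -0.1]
finger_gap: 0.3
grasp_force: 0.0
```

>>> arm_command([
  [-0.6,0.03,0,0,0,0],
  [-0.6,0.03,0,0,0,0],
  [-0.6,0.03,0,0,0,0],
  [-0.8,0.04,0,0,0,0],
  [-0.8,0.04,0,0,0,0],
  [-0.8,0.04,0,0,0,0],
  [-0.8,0.04,0,0,0,0],
  [0,0,0,0,0,0],
])

```text
t: 7.9
ee_pos: [0.5655, 0.0061, -0.0077]
tcp_rot: [[0.003, 1.0, 0.0], [1.0, -0.003, -0.0], [-0.0, 0.0, -1.0]]
force: [-0.4, -0.2, 0.0]
finger_gap: 0.299
grasp_force: 0.0
```

```bash
python3 - <<'E'
from h import *
print(sensors.get_obs()['ee_pos'])
for cam in ['wrist','scene']:
  s=snap(cam)
  for r in vision.trace('green_tile',cam)[:2]: print(cam,r['score'],np.round(r['at']),px2w(s,[r['at']],.008)[0].round(3),r['pixels'].sum())
E
```

```text
[ 0.56550735  0.00607901 -0.00770341]
wrist 0.93 [318. 236.] [0.564 0.007 0.008] 3922
scene 0.53 [317. 196.] [0.547 0.024 0.008] 94
```

```bash
python3 - <<'E'
from h import *
s=snap('wrist'); save(s,'w2.png',(180,130,460,340),2.8)
T=np.array(s['world_from_camera']); print(T.round(3), s['mtx'])
o=sensors.get_obs(); R=np.array(o['tcp_rot']);p=np.array(o['ee_pos'])
for g in [(0,0,0),(0,.0125,-.008),(0,-.0125,-.008),(0,.0125,-.019)]:
    w=p+R@np.array(g); c=T[:3,:3].T@(w-T[:3,3]); print(g,cv2.projectPoints(c.reshape(1,3),np.zeros(3),np.zeros(3),np.array(s['mtx']),np.array(s['distortion'],float))[0].ravel().round())
E
```

```text
[[ 1.    -0.002 -0.002  0.564]
 [-0.003 -0.964 -0.264  0.075]
 [-0.001  0.264 -0.964  0.171]
 [ 0.     0.     0.     1.   ]] [[331.02140284   0.         318.22912546]
 [  0.         331.02140284 197.49924606]
 [  0.           0.           1.        ]]
(0, 0, 0) [321. 228.]
(0, 0.0125, -0.008) [344. 233.]
(0, -0.0125, -0.008) [298. 233.]
(0, 0.0125, -0.019) [345. 240.]
```

View pics/w2.png

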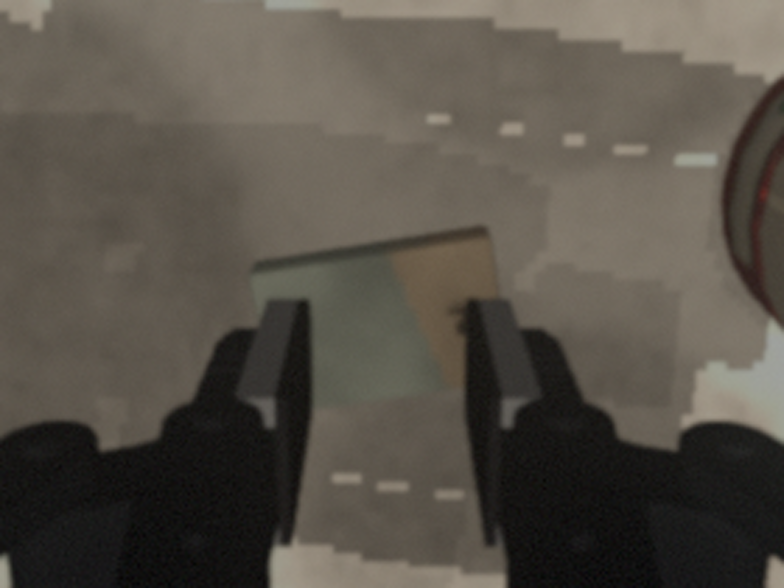

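The crop shows both pads above the tile (edges at about (291,237) and (347,237) full-frame), with the tile still at its start. By ray geometry the tips are well above the TCP height, so I'll back off and probe down by force.

>>> arm_command([
  [0,0,-1,0,0,0],
  [1.8,0,0,0,0,0],
  [1.8,0,0,0,0,0],
  [1.6,0,0,0,0,0],
  [0,0,0.7,0,0,0],
  [0,0,0.4,0,0,0],
  [0,0,0.1,0,0,0],
  [0,0,0,0,0,0],
])

```text
t: 8.82
ee_pos: [0.5647, 0.0593, -0.0105]
tcp_rot: [[0.001, 1.0, -0.001], [1.0, -0.001, -0.0], [-0.0, -0.001, -1.0]]
force: [0.5, -1.0, -0.8]
finger_gap: 0.3
grasp_force: 0.0
```

>>> arm_command([
  [0,0,0.1,0,0,0],
  [0,0,0.1,0,0,0],
  [0,0,0,0,0,0],
])

```text
t: 9.07
ee_pos: [0.5653, 0.0593, -0.0119]
tcp_rot: [[0.002, 1.0, -0.0], [1.0, -0.002, -0.0], [-0.0, -0.0, -1.0]]
force: [-0.6, -0.2, 1.0]
finger_gap: 0.299
grasp_force: 0.0
```

>>> arm_command([
  [0,0,0.1,0,0,0],
  [0,0,0.1,0,0,0],
  [0,0,0,0,0,0],
])

```text
t: 9.32
ee_pos: [0.5651, 0.0597, -0.014]
tcp_rot: [[0.001, 1.0, -0.0], [1.0, -0.001, 0.0], [0.0, -0.0, -1.0]]
force: [-0.4, 0.0, 0.4]
finger_gap: 0.302
grasp_force: 0.0
```

>>> arm_command([
  [0,0,0.1,0,0,0],
  [0,0,0.1,0,0,0],
  [0,0,0,0,0,0],
])

```text
t: 9.57
ee_pos: [0.5651, 0.0598, -0.0161]
tcp_rot: [[0.001, 1.0, -0.0], [1.0, -0.001, 0.0], [0.0, -0.0, -1.0]]
force: [1.2, -0.2, 0.6]
finger_gap: 0.298
grasp_force: 0.0
```

>>> arm_command([
  [0,0,0.1,0,0,0],
  [0,0,0.1,0,0,0],
  [0,0,0,0,0,0],
])

```text
t: 9.82
ee_pos: [0.5651, 0.0598, -0.0181]
tcp_rot: [[0.001, 1.0, -0.0], [1.0, -0.001, 0.0], [0.0, -0.0, -1.0]]
force: [-0.2, 0.5, -0.0]
finger_gap: 0.299
grasp_force: 0.0
```

```bash
python3 - <<'E'
from h import *
print(sensors.get_obs()['ee_pos'],sensors.get_obs()['force'])
s=snap('wrist'); a=s['color'][130:340,180:460,::-1]; a=cv2.resize(a,(400,300))
s=snap('scene'); b=s['color'][130:220,250:370,::-1]; b=cv2.resize(b,(400,300),interpolation=cv2.INTER_CUBIC)
cv2.imwrite('pics/w3.png',np.hstack([a,b]))
E
```

```text
[ 0.56508954  0.05982817 -0.0180532 ] [-0.23248439  0.50643937 -0.00775873]
```

View pics/w3.png

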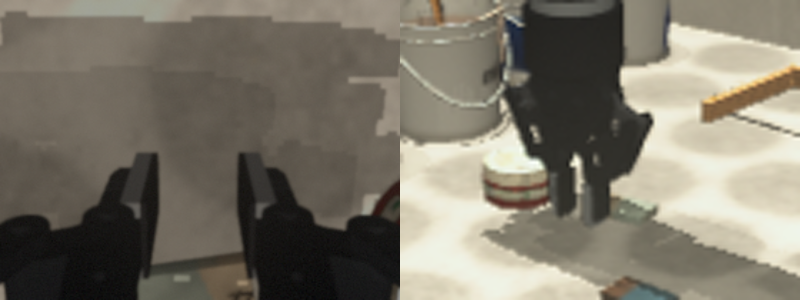

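Left (wrist): the pads are above bare worktop, with the green tile at (200,285) just ahead. Right (scene): the fingertips at (595,222) are still not clearly on the table. The force is zero, so I'll keep probing.

>>> arm_command([
  [0,0,0.15,0,0,0],
  [0,0,0.15,0,0,0],
  [0,0,0,0,0,0],
])

```text
t: 10.17
ee_pos: [0.565, 0.0598, -0.0212]
tcp_rot: [[0.001, 1.0, -0.001], [1.0, -0.001, 0.0], [0.0, -0.001, -1.0]]
force: [0.4, -0.2, -0.2]
finger_gap: 0.3
grasp_force: 0.0
```

```bash
python3 - <<'E'
from h import *
print(sensors.get_obs()['ee_pos'],sensors.get_obs()['force'])
s=snap('scene'); T=np.array(s['world_from_camera'])
# dark finger pixels: lowest dark pixel per column near tips
g=s['color'].max(2)
for c in range(296,322,2):
    col=g[170:215,c]; d=np.nonzero(col<70)[0]; print(c,170+d.max() if len(d) else None,end=' ')
print()
p=sensors.get_obs()['ee_pos']
for z in [0,.01,.02,.03]:
    for dx in (-.02,.02):
        w=np.array([p[0]+dx,p[1],z]); cc=T[:3,:3].T@(w-T[:3,3]); print(z,dx,cv2.projectPoints(cc.reshape(1,3),np.zeros(3),np.zeros(3),np.array(s['mtx']),np.array(s['distortion'],float))[0].ravel().round(1))
E
```

```text
[ 0.56497111  0.0598406  -0.02120721] [ 0.39884751 -0.20350316 -0.19857974]
296 182 298 195 300 194 302 192 304 177 306 185 308 196 310 196 312 194 314 184 316 183 318 182 320 178 
0 -0.02 [309.4 203.6]
0 0.02 [298.  199.5]
0.01 -0.02 [309.3 200.2]
0.01 0.02 [297.9 196.2]
0.02 -0.02 [309.2 196.8]
0.02 0.02 [297.7 192.8]
0.03 -0.02 [309.1 193.3]
0.03 0.02 [297.6 189.5]
```

By the scene camera the tips are about 13–20 mm above the table, so they sit roughly 37 mm behind the reported TCP. I'll continue down.

>>> arm_command([
  [0,0,0.2,0,0,0],
  [0,0,0.2,0,0,0],
  [0,0,0.2,0,0,0],
  [0,0,0.1,0,0,0],
  [0,0,0,0,0,0],
])

```text
t: 10.63
ee_pos: [0.5649, 0.0598, -0.0283]
tcp_rot: [[0.001, 1.0, -0.001], [1.0, -0.001, 0.0], [0.0, -0.001, -1.0]]
force: [0.2, 0.1, 0.4]
finger_gap: 0.299
grasp_force: 0.0
```

>>> arm_command([
  [0,0,0.1,0,0,0],
  [0,0,0.1,0,0,0],
  [0,0,0,0,0,0],
])

```text
t: 10.88
ee_pos: [0.5651, 0.0598, -0.03]
tcp_rot: [[0.001, 1.0, -0.0], [1.0, -0.001, 0.0], [0.0, -0.0, -1.0]]
force: [0.6, -0.2, 0.6]
finger_gap: 0.301
grasp_force: 0.0
```

```bash
python3 - <<'E'
from h import *
print(sensors.get_obs()['ee_pos'],sensors.get_obs()['force'])
s=snap('scene'); g=s['color'].max(2)
for c in range(296,316,2):
    col=g[170:215,c]; d=np.nonzero(col<70)[0]; print(c,170+d.max() if len(d) else None,end=' ')
E
```

```text
[ 0.56513889  0.05980097 -0.03001826] [ 0.64475717 -0.19584421  0.62492631]
296 185 298 198 300 197 302 195 304 180 306 188 308 199 310 199 312 197 314 187
```

>>> arm_command([
  [0,0,0.1,0,0,0],
  [0,0,0.1,0,0,0],
  [0,0,0,0,0,0],
])

```text
t: 11.18
ee_pos: [0.5651, 0.0598, -0.032]
tcp_rot: [[0.001, 1.0, -0.0], [1.0, -0.001, 0.0], [0.0, -0.0, -1.0]]
force: [-0.3, 0.3, -0.3]
finger_gap: 0.305
grasp_force: 0.0
```

>>> arm_command([
  [0,0,0.1,0,0,0],
  [0,0,0.1,0,0,0],
  [0,0,0,0,0,0],
])

```text
t: 11.43
ee_pos: [0.5651, 0.0598, -0.0341]
tcp_rot: [[0.001, 1.0, -0.0], [1.0, -0.001, 0.0], [0.0, -0.0, -1.0]]
force: [-0.0, -0.2, -0.1]
finger_gap: 0.3
grasp_force: 0.0
```

>>> arm_command([
  [0,0,0.1,0,0,0],
  [0,0,0,0,0,0],
])

```text
t: 11.6
ee_pos: [0.5651, 0.0598, -0.035]
tcp_rot: [[0.001, 1.0, -0.0], [1.0, -0.001, 0.0], [0.0, -0.0, -1.0]]
force: [0.1, 0.1, 0.4]
finger_gap: 0.299
grasp_force: 0.0
```

>>> arm_command([
  [0,0,0.1,0,0,0],
  [0,0,0,0,0,0],
])

```text
t: 11.77
ee_pos: [0.5654, 0.0598, -0.0353]
tcp_rot: [[0.001, 1.0, -0.0], [1.0, -0.001, -0.0], [-0.0, -0.0, -1.0]]
force: [-1.9, -0.2, 3.9]
finger_gap: 0.302
grasp_force: 2.0
```

Table contact at reported z = -0.0353. I'll raise 4 mm and push green.

>>> arm_command([
  [0,0,-0.4,0,0,0],
  [-0.6,0,0,0,0,0],
  [-0.6,0,0,0,0,0],
  [-0.6,0,0,0,0,0],
  [-0.8,0,0,0,0,0],
  [-0.8,0,0,0,0,0],
  [-0.8,0,0,0,0,0],
  [-0.8,0,0,0,0,0],
])

```text
t: 12.43
ee_pos: [0.5651, 0.0087, -0.0319]
tcp_rot: [[0.001, 1.0, -0.0], [1.0, -0.001, -0.0], [-0.0, -0.0, -1.0]]
force: [0.5, 1.0, -0.7]
finger_gap: 0.299
grasp_force: 0.0
```

```bash
cat >> h.py <<'E'
def look(n,cams=('wrist','scene')):
  print(np.round(sensors.get_obs()['ee_pos'],4))
  for cam in cams:
    s=snap(cam)
    for r in vision.trace(n,cam)[:2]:
      ys,xs=np.nonzero(r['pixels']); w=px2w(s,np.c_[xs,ys],.008)[:,:2]; m=cv2.minAreaRect((w*1000).astype(np.float32))
      print(n,cam,round(r['score'],2),np.round(r['at']),'c',np.round(m[0]),np.round(m[1]),round(m[2]),len(xs))
E
python3 -c "
from h import *
look('green_tile')"
```

```text
[ 0.5651  0.0087 -0.0319]
green_tile wrist 0.78 [319. 304.] c [563. -16.] [34. 39.] 90 3854
green_tile scene 0.49 [323. 192.] c [542. -16.] [19. 46.] 37 48
```

Green now moves ahead of the fingers as expected (25 mm in front of the TCP). Continuing.

>>> arm_command([
  [-0.8,0.05,0,0,0,0],
  [-1.1,0.05,0,0,0,0],
  [-1.4,0.05,0,0,0,0],
  [-1.5,0.05,0,0,0,0],
  [-1.5,0.05,0,0,0,0],
  [-1.5,0.05,0,0,0,0],
  [-1.5,0.05,0,0,0,0],
  [-1.5,0.05,0,0,0,0],
])

```text
t: 13.3
ee_pos: [0.5691, -0.1001, -0.0318]
tcp_rot: [[0.001, 1.0, 0.0], [1.0, -0.001, -0.0], [-0.0, 0.0, -1.0]]
force: [-0.3, 0.1, -0.3]
finger_gap: 0.299
grasp_force: 0.1
```

>>> arm_command([
  [-1.5,0.05,0,0,0,0],
  [-1.5,0.05,0,0,0,0],
  [-1.5,0.05,0,0,0,0],
  [-1.5,0.05,0,0,0,0],
  [-1.5,0.05,0,0,0,0],
  [-1.4,0.05,0,0,0,0],
  [-1.0,0.05,0,0,0,0],
  [-0.8,0,0,0,0,0],
])

```text
t: 13.97
ee_pos: [0.5726, -0.2067, -0.0318]
tcp_rot: [[0.002, 1.0, 0.0], [1.0, -0.002, -0.0], [-0.0, 0.0, -1.0]]
force: [0.6, 0.2, -0.8]
finger_gap: 0.305
grasp_force: 0.1
```

```bash
python3 -c "
from h import *
look('green_tile')"
```

```text
[ 0.5726 -0.2067 -0.0318]
green_tile wrist 0.78 [321. 305.] c [ 570. -231.] [33. 39.] 90 3825
green_tile scene 0.4 [364. 170.] c [ 560. -225.] [42. 35.] 37 20
```

>>> arm_command([
  [-0.8,0,0,0,0,0],
  [-1.1,0,0,0,0,0],
  [-1.2,0,0,0,0,0],
  [-1.2,0,0,0,0,0],
  [-1.0,0,0,0,0,0],
  [-0.7,0,0,0,0,0],
  [0,0,0,0,0,0],
  [1.5,0,0,0,0,0],
])

```text
t: 14.83
ee_pos: [0.5729, -0.2529, -0.0313]
tcp_rot: [[0.004, 1.0, 0.002], [1.0, -0.004, -0.002], [-0.002, 0.002, -1.0]]
force: [0.6, 0.1, -0.2]
finger_gap: 0.299
grasp_force: 0.0
```

>>> arm_command([
  [0,0,-2.5,0,0,0],
  [0,0,-3,0,0,0],
  [0.5,0,-2.5,0,0,0],
  [3.7,-1,0,0,0,0],
  [3.7,-1,0,0,0,0],
  [3.7,-1,0,0,0,0],
  [3.7,-1,0,0,0,0],
  [3.7,-1,0,0,0,0],
])

```text
t: 15.5
ee_pos: [0.5212, -0.0572, 0.048]
tcp_rot: [[0.001, 1.0, -0.001], [1.0, -0.001, 0.001], [0.001, -0.001, -1.0]]
force: [0.3, 0.2, 0.2]
finger_gap: 0.299
grasp_force: 0.0
```

>>> arm_command([
  [3.7,-1,0,0,0,0],
  [3.7,-1,0,0,0,0],
  [3.7,-1,0,0,0,0],
  [3.7,-1,0,0,0,0],
  [3.7,-1,0,0,0,0],
  [2,-0.5,0,0,0,0],
  [0,0,0,0,0,0],
  [0,0,0,0,0,0],
])

```text
t: 16.17
ee_pos: [0.4666, 0.1465, 0.048]
tcp_rot: [[-0.003, 1.0, -0.001], [1.0, 0.003, -0.0], [-0.0, -0.001, -1.0]]
force: [-0.6, -0.9, 0.4]
finger_gap: 0.299
grasp_force: 0.0
```

```bash
python3 -c "
from h import *
look('blue_tile',['wrist']);look('green_tile',['top'])"
```

```text
[0.4666 0.1465 0.048 ]
blue_tile wrist 0.68 [316. 247.] c [461. 116.] [33. 50.] 88 2411
blue_tile wrist 0.55 [574. 338.] c [680.  34.] [ 30. 106.] 58 2751
[0.4676 0.1448 0.0481]
green_tile top 0.57 [449. 177.] c [ 568. -289.] [33. 48.] 87 182
```

Green rests at (0.568, -0.289), well past the line. Next is blue.

>>> arm_command([
  [1.7,-0.6,0,0,0,0],
  [0,0,2.5,0,0,0],
  [0,0,2.5,0,0,0],
  [0,0,1.7,0,0,0],
  [0,0,0.9,0,0,0],
  [0,0,0.4,0,0,0],
  [0,0,0,0,0,0],
  [0,0,0,0,0,0],
])

```text
t: 17.03
ee_pos: [0.4629, 0.1616, -0.0311]
tcp_rot: [[0.002, 1.0, 0.001], [1.0, -0.002, 0.0], [0.0, 0.001, -1.0]]
force: [0.6, 0.0, 0.2]
finger_gap: 0.3
grasp_force: 0.0
```

>>> arm_command([
  [-0.6,0,0,0,0,0],
  [-0.6,0,0,0,0,0],
  [-0.6,0,0,0,0,0],
  [-0.8,-0.05,0,0,0,0],
  [-1.0,-0.05,0,0,0,0],
  [-1.2,-0.05,0,0,0,0],
  [-1.4,-0.08,0,0,0,0],
  [-1.5,-0.08,0,0,0,0],
])

```text
t: 17.7
ee_pos: [0.4586, 0.0838, -0.0317]
tcp_rot: [[0.001, 1.0, 0.0], [1.0, -0.001, 0.0], [0.0, 0.0, -1.0]]
force: [0.5, 0.6, 0.7]
finger_gap: 0.297
grasp_force: 0.1
```

>>> arm_command([
  [-1.5,-0.08,0,0,0,0],
  [-1.5,-0.08,0,0,0,0],
  [-1.5,-0.08,0,0,0,0],
  [-1.5,-0.08,0,0,0,0],
  [-1.5,-0.08,0,0,0,0],
  [-1.5,-0.08,0,0,0,0],
  [-1.5,-0.08,0,0,0,0],
  [-1.5,-0.08,0,0,0,0],
])

```text
t: 18.37
ee_pos: [0.4518, -0.0365, -0.0317]
tcp_rot: [[0.002, 1.0, 0.0], [1.0, -0.002, -0.0], [-0.0, 0.0, -1.0]]
force: [-0.2, -0.6, -0.2]
finger_gap: 0.3
grasp_force: 0.0
```

```bash
python3 -c "
from h import *
look('blue_tile',['wrist'])"
```

```text
[ 0.4518 -0.0365 -0.0317]
blue_tile wrist 0.83 [317. 306.] c [451. -61.] [34. 41.] 88 3867
```

>>> arm_command([
  [-1.0,-0.05,0,0,0,0],
  [-1.3,-0.05,0,0,0,0],
  [-1.5,-0.05,0,0,0,0],
  [-1.5,-0.05,0,0,0,0],
  [-1.5,-0.05,0,0,0,0],
  [-1.5,-0.05,0,0,0,0],
  [-1.5,-0.05,0,0,0,0],
  [-1.5,-0.05,0,0,0,0],
])

```text
t: 19.13
ee_pos: [0.4478, -0.1486, -0.0319]
tcp_rot: [[0.0, 1.0, -0.0], [1.0, -0.0, 0.0], [0.0, -0.0, -1.0]]
force: [0.3, 0.7, -0.1]
finger_gap: 0.299
grasp_force: 0.0
```

>>> arm_command([
  [-1.5,-0.05,0,0,0,0],
  [-1.5,-0.05,0,0,0,0],
  [-1.5,-0.05,0,0,0,0],
  [-1.5,-0.05,0,0,0,0],
  [-1.5,-0.05,0,0,0,0],
  [-1.4,-0.05,0,0,0,0],
  [-1.2,0,0,0,0,0],
  [-0.8,0,0,0,0,0],
])

```text
t: 19.8
ee_pos: [0.445, -0.2584, -0.0317]
tcp_rot: [[0.001, 1.0, 0.0], [1.0, -0.001, -0.0], [-0.0, 0.0, -1.0]]
force: [0.1, 0.1, 0.4]
finger_gap: 0.299
grasp_force: 0.1
```

>>> arm_command([
  [0,0,0,0,0,0],
  [1.5,0,0,0,0,0],
  [0,0,-2.5,0,0,0],
  [0,0,-3,0,0,0],
  [0.5,0,-2.5,0,0,0],
  [3.7,0.4,0,0,0,0],
  [3.7,0.4,0,0,0,0],
  [3.7,0.4,0,0,0,0],
])

```text
t: 20.47
ee_pos: [0.4567, -0.1237, 0.0486]
tcp_rot: [[0.002, 1.0, 0.001], [1.0, -0.002, 0.0], [0.0, 0.001, -1.0]]
force: [0.4, 0.5, 0.3]
finger_gap: 0.301
grasp_force: 0.0
```

>>> arm_command([
  [3.7,0.4,0,0,0,0],
  [3.7,0.4,0,0,0,0],
  [3.7,0.4,0,0,0,0],
  [3.7,0.4,0,0,0,0],
  [3.7,0.4,0,0,0,0],
  [3.7,0.4,0,0,0,0],
  [3.7,0.4,0,0,0,0],
  [3.7,0.4,0,0,0,0],
])

```text
t: 21.13
ee_pos: [0.4875, 0.173, 0.0479]
tcp_rot: [[-0.001, 1.0, -0.001], [1.0, 0.001, 0.0], [0.0, -0.001, -1.0]]
force: [0.3, -0.6, -0.2]
finger_gap: 0.297
grasp_force: 0.0
```

>>> arm_command([
  [3.7,0.4,0,0,0,0],
  [3.7,0.4,0,0,0,0],
  [3,0.4,0,0,0,0],
  [0,0,0,0,0,0],
  [0,0,0,0,0,0],
])

```text
t: 21.55
ee_pos: [0.4997, 0.276, 0.0477]
tcp_rot: [[-0.003, 1.0, -0.001], [1.0, 0.003, -0.0], [-0.0, -0.001, -1.0]]
force: [0.8, -0.2, -0.2]
finger_gap: 0.298
grasp_force: 0.0
```

```bash
python3 -c "
from h import *
look('dark_tile',['wrist']);look('green_tile',['top']);look('blue_tile',['top'])"
```

```text
[0.4997 0.276  0.0477]
dark_tile wrist 0.73 [205. 190.] c [421. 288.] [52. 31.] 71 3198
dark_tile wrist 0.59 [320. 246.] c [503. 246.] [51. 34.] 5 2546
[0.5    0.2738 0.0475]
green_tile top 0.49 [450. 178.] c [ 566. -290.] [30. 45.] 87 169
[0.5006 0.273  0.0478]
blue_tile top 0.48 [448. 217.] c [ 445. -283.] [29. 53.] 87 191
```

Green (0.566, -0.290) and blue (0.445, -0.283) are both in. Dark is at (0.503, 0.246); the yellow look-alike (0.421, 0.288) is off to the side.

>>> arm_command([
  [1.9,0.2,0,0,0,0],
  [0,0,2.5,0,0,0],
  [0,0,2.5,0,0,0],
  [0,0,1.7,0,0,0],
  [0,0,0.9,0,0,0],
  [0,0,0.4,0,0,0],
  [0,0,0,0,0,0],
  [0,0,0,0,0,0],
])

```text
t: 22.52
ee_pos: [0.5044, 0.2928, -0.0309]
tcp_rot: [[0.002, 1.0, 0.001], [1.0, -0.002, 0.001], [0.001, 0.001, -1.0]]
force: [-0.0, 0.5, -0.1]
finger_gap: 0.298
grasp_force: 0.0
```

>>> arm_command([
  [-0.6,0,0,0,0,0],
  [-0.6,0,0,0,0,0],
  [-0.6,0,0,0,0,0],
  [-0.8,0,0,0,0,0],
  [-1.0,0,0,0,0,0],
  [-1.2,0,0,0,0,0],
  [-1.4,0,0,0,0,0],
  [-1.5,0,0,0,0,0],
])

```text
t: 23.18
ee_pos: [0.5033, 0.2144, -0.0318]
tcp_rot: [[0.001, 1.0, -0.0], [1.0, -0.001, -0.0], [-0.0, -0.0, -1.0]]
force: [0.2, 0.1, 1.1]
finger_gap: 0.298
grasp_force: 0.1
```

```bash
python3 -c "
from h import *
look('dark_tile',['wrist'])"
```

```text
[ 0.5033  0.2144 -0.0318]
dark_tile wrist 0.81 [125.  94.] c [422. 287.] [51. 34.] 71 9565
```

>>> arm_command([
  [-1.2,0.01,0,0,0,0],
  [-1.5,0.01,0,0,0,0],
  [-1.5,0.01,0,0,0,0],
  [-1.5,0.01,0,0,0,0],
  [-1.5,0.01,0,0,0,0],
  [-1.5,0.01,0,0,0,0],
  [-1.5,0.01,0,0,0,0],
  [-1.5,0.01,0,0,0,0],
])

```text
t: 23.95
ee_pos: [0.504, 0.0979, -0.0318]
tcp_rot: [[0.001, 1.0, 0.0], [1.0, -0.001, -0.0], [-0.0, 0.0, -1.0]]
force: [-0.4, -0.3, -1.4]
finger_gap: 0.301
grasp_force: 0.0
```

```bash
python3 -c "
from h import *
look('dark_tile');s=snap('wrist');save(s,'w4.png',(180,130,460,400),2)"
```

```text
[ 0.504   0.0979 -0.0318]
dark_tile wrist 0.77 [317. 304.] c [502.  73.] [33. 41.] 90 3839
dark_tile scene 0.59 [282. 258.] c [420. 289.] [53. 38.] 71 291
```

View pics/w4.png

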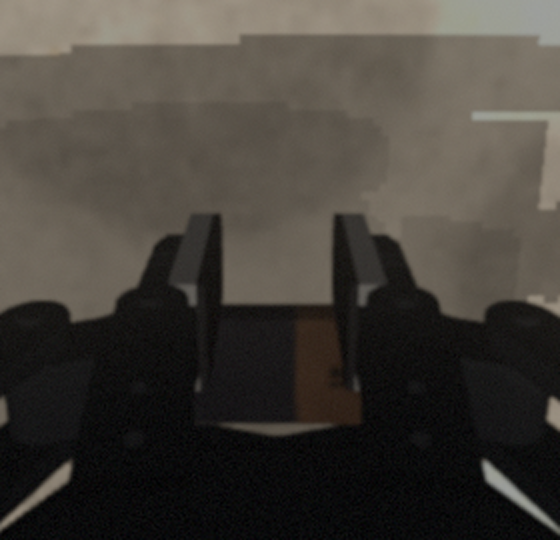

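The wrist crop shows the black/brown tile at (280,365) square ahead of both fingers. Continuing: 0.35 m to go.

>>> arm_command([
  [-1.0,0.01,0,0,0,0],
  [-1.4,0.01,0,0,0,0],
  [-1.5,0.01,0,0,0,0],
  [-1.5,0.01,0,0,0,0],
  [-1.5,0.01,0,0,0,0],
  [-1.5,0.01,0,0,0,0],
  [-1.5,0.01,0,0,0,0],
  [-1.5,0.01,0,0,0,0],
])

```text
t: 24.87
ee_pos: [0.5047, -0.0157, -0.0318]
tcp_rot: [[-0.0, 1.0, 0.0], [1.0, 0.0, -0.0], [-0.0, 0.0, -1.0]]
force: [-0.2, 0.4, -0.0]
finger_gap: 0.301
grasp_force: 0.0
```

>>> arm_command([
  [-1.5,0.01,0,0,0,0],
  [-1.5,0.01,0,0,0,0],
  [-1.5,0.01,0,0,0,0],
  [-1.5,0.01,0,0,0,0],
  [-1.5,0.01,0,0,0,0],
  [-1.5,0.01,0,0,0,0],
  [-1.5,0.01,0,0,0,0],
  [-1.5,0.01,0,0,0,0],
])

```text
t: 25.53
ee_pos: [0.5054, -0.1357, -0.0319]
tcp_rot: [[-0.0, 1.0, -0.0], [1.0, 0.0, 0.0], [0.0, -0.0, -1.0]]
force: [0.4, 0.3, -0.1]
finger_gap: 0.3
grasp_force: 0.1
```

>>> arm_command([
  [-1.5,0.01,0,0,0,0],
  [-1.5,0.01,0,0,0,0],
  [-1.5,0.01,0,0,0,0],
  [-1.5,0.01,0,0,0,0],
  [-1.5,0.01,0,0,0,0],
  [-1.3,0.01,0,0,0,0],
  [-1.1,0,0,0,0,0],
  [-0.8,0,0,0,0,0],
])

```text
t: 26.2
ee_pos: [0.5061, -0.2436, -0.0317]
tcp_rot: [[0.002, 1.0, 0.0], [1.0, -0.002, -0.0], [-0.0, 0.0, -1.0]]
force: [0.2, 0.3, 0.0]
finger_gap: 0.303
grasp_force: 0.1
```

>>> arm_command([
  [0,0,0,0,0,0],
  [1.5,0,0,0,0,0],
  [0,0,-2.5,0,0,0],
  [0,0,-3,0,0,0],
  [0.5,0,-3,0,0,0],
  [3.5,0,-2,0,0,0],
  [3.5,0,-2,0,0,0],
  [3.5,0,-2,0,0,0],
])

```text
t: 26.87
ee_pos: [0.5053, -0.1146, 0.114]
tcp_rot: [[0.001, 1.0, -0.0], [1.0, -0.001, 0.001], [0.001, -0.0, -1.0]]
force: [1.1, 0.3, -0.4]
finger_gap: 0.301
grasp_force: 0.0
```

>>> arm_command([
  [3.7,0,0,0,0,0],
  [3.7,0,0,0,0,0],
  [3.7,0,0,0,0,0],
  [3.7,0,0,0,0,0],
  [3.7,0,0,0,0,0],
  [0,0,0,0,0,0],
  [0,0,0,0,0,0],
  [0,0,0,0,0,0],
])

```text
t: 27.53
ee_pos: [0.5055, 0.0687, 0.1128]
tcp_rot: [[-0.001, 1.0, -0.001], [1.0, 0.001, -0.0], [-0.0, -0.001, -1.0]]
force: [0.7, -1.0, 0.6]
finger_gap: 0.297
grasp_force: 0.0
```

```bash
python3 -c "
from h import *
for n in ['dark_tile','green_tile','blue_tile','wax_pot','marbled_ball','cone_strip']: look(n,['top'])
s=snap('top');a=cv2.resize(s['color'][135:265,390:510,::-1],(480,520),interpolation=cv2.INTER_CUBIC)
s=snap('scene');b=cv2.resize(s['color'][120:320,190:450,::-1],(320,246))
o=np.zeros((520,800,3),np.uint8);o[:,:480]=a;o[:246,480:]=b;cv2.imwrite('pics/end.png',o)
print(sensors.get_obs()['t'])
"
```

```text
[0.5055 0.0687 0.1128]
dark_tile top 0.73 [444. 197.] c [ 502. -268.] [50. 28.] 2 165
dark_tile top 0.59 [212. 231.] c [427. 401.] [33. 34.] 44 122
[0.506  0.0674 0.113 ]
green_tile top 0.58 [451. 177.] c [ 566. -290.] [30. 45.] 87 164
[0.5063 0.0669 0.1131]
blue_tile top 0.66 [450. 219.] c [ 443. -283.] [29. 50.] 87 178
[0.5064 0.0669 0.1131]
wax_pot top 0.95 [339. 150.] c [662.  29.] [59. 66.] 88 384
[0.5064 0.0671 0.1131]
[0.5063 0.0674 0.1132]
cone_strip top 0.52 [290. 253.] c [350. 187.] [57. 23.] 89 153
28.2333
```

View pics/end.png

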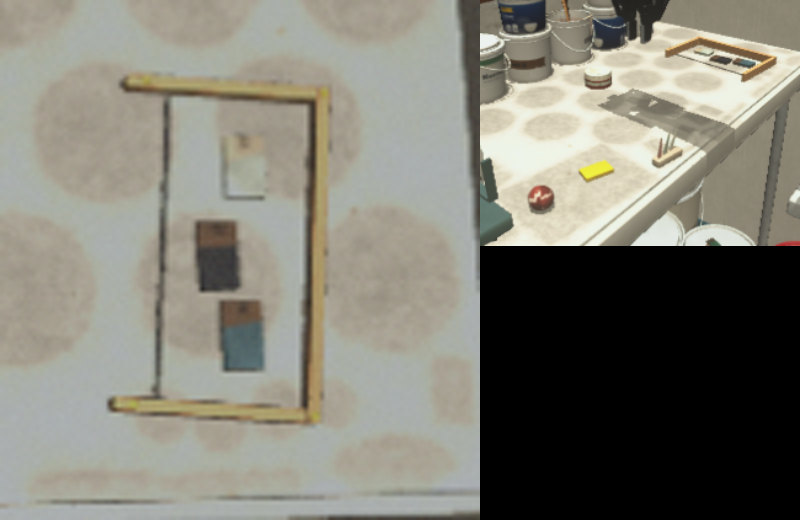

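All three tiles lie flat, separate and wholly past the line: green (243,165), dark (218,256) and blue (243,335), with the line at x≈163. The bystanders I can see (pot, cone strip, ball) are where they were, as is the yellow tile. The arm is clear, so I'll hand in.

```bash
python3 -c "
from h import *
print(ticket.sign_off())"
```

```text
the job is handed in; nothing more can be done
None
```

I swept the dark, blue and green tiles into the bay and handed the job in at about 28 s; all three lie flat, separate and past the black line. The arm never went near the jar, and the other bystanders and the yellow look-alike appear unmoved.

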